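Decant the drawer knobs and trade cup and bowl

TASK

Pour all six wooden ball knobs from the tall steel cup into the wooden bowl while the bowl still stands in its own bay of the tray. Then make the two trade bays: the bowl, with the knobs in it, stands flat where the cup was, and the empty cup stands upright where the bowl was. Spill no knob, set the cup and the bowl down without dropping them, and leave the glue bottle, the screwdriver and the tape measure alone.

Things in the scene. Friction and masses are not known exactly. Their poses are not given: they have to be found in the camera images.
- tray: Flat plywood tray with a wooden lip, fixed to the bench, 140 mm (x) by 276 mm (y), board 6 mm thick, lips 8 mm thick, their tops 18 mm above the bench. A lip across its middle parts it into two square bays, each 124 mm (x) by 126 mm (y) inside, side by side along y. Origin at the centre of its underside; z up.
- bay_left (a point): Centre of the floor of the tray's bay on the tray's +y side, 6 mm above the bench; axes as the tray's.
- bay_right (a point): Centre of the floor of the tray's bay on the tray's -y side, 6 mm above the bench; axes as the tray's.
- cup: Tall round steel cup, open at the top, 90 mm high, tapering from 74 mm outside diameter at the rim to 60 mm at the foot, wall 3 mm, floor 4 mm thick, no handle, about 130 g. At the start it stands in one of the two bays with the six knobs in it, filled to somewhat under half its height. Origin at the centre of its underside; z along its axis towards the mouth.
- bowl: Turned round dark-wood bowl, open at the top, empty at the start, 65 mm high, 104 mm outside and 86 mm inside diameter, nearly straight wall 9 mm thick that can be pinched at the rim, floor 9 mm thick, about 160 g. At the start it stands in the other bay. Origin at the centre of its underside; z along its axis towards the mouth.
- knob0: Round light-wood ball knob, 18 mm diameter, 10 g, with a small flush brass insert; it rolls. Starts in the cup. Origin at its centre.
- knob1: Round light-wood ball knob, 18 mm diameter, 10 g, with a small flush brass insert; it rolls. Starts in the cup. Origin at its centre.
- knob2: Round light-wood ball knob, 18 mm diameter, 10 g, with a small flush brass insert; it rolls. Starts in the cup. Origin at its centre.
- knob3: Round light-wood ball knob, 18 mm diameter, 10 g, with a small flush brass insert; it rolls. Starts in the cup. Origin at its centre.
- knob4: Round light-wood ball knob, 18 mm diameter, 10 g, with a small flush brass insert; it rolls. Starts in the cup. Origin at its centre.
- knob5: Round light-wood ball knob, 18 mm diameter, 10 g, with a small flush brass insert; it rolls. Starts in the cup. Origin at its centre.
- glue: Bystander: white glue bottle standing on the bench beside the tray, 54 mm diameter, 150 mm high. Origin at the centre of its underside.
- screwdriver: Bystander: screwdriver lying on the bench beside the tray, along its x axis, about 200 mm long. Origin under its middle.
- tape: Bystander: black tape measure on the bench beside the tray, 65 by 35 by 62 mm high. Origin at the centre of its underside.
Things that resemble listed ones, but are neither listed nor needed, are in the scene too. Leave any green look-alike of the bowl alone.

How it is judged:
On the way, in this order (a step that is already met when the one before it is completed fails the run):
1. the lifted cup is tipped well over beside or above the bowl (angle between cup's own z axis and vertical above 1 rad and height (world z) of cup above 0.07 m and horizontal distance between cup and bowl below 0.18 m), for 0.1 s.
2. all six knobs lie in the bowl, which still stands in its own bay (horizontal distance between each of knob0, knob1, knob2, knob3, knob4, knob5 and bowl below 0.046 m and z of knob0 in the frame of bowl between 0.005 and 0.062 m and z of knob1 in the frame of bowl between 0.005 and 0.062 m and z of knob2 in the frame of bowl between 0.005 and 0.062 m and z of knob3 in the frame of bowl between 0.005 and 0.062 m and z of knob4 in the frame of bowl between 0.005 and 0.062 m and z of knob5 in the frame of bowl between 0.005 and 0.062 m and distance of bowl from where it was at the start of the episode below 0.04 m), for 0.2 s.
3. the bowl, with the knobs in it, stands in the cup's old bay (horizontal distance between each of knob0, knob1, knob2, knob3, knob4, knob5 and bowl below 0.046 m and z of knob0 in the frame of bowl between 0.005 and 0.062 m and z of knob1 in the frame of bowl between 0.005 and 0.062 m and z of knob2 in the frame of bowl between 0.005 and 0.062 m and z of knob3 in the frame of bowl between 0.005 and 0.062 m and z of knob4 in the frame of bowl between 0.005 and 0.062 m and z of knob5 in the frame of bowl between 0.005 and 0.062 m and distance of bowl from where it was at the start of the episode above 0.09 m and ((x of bowl in the frame of bay_left between -0.016 and 0.016 m and y of bowl in the frame of bay_left between -0.016 and 0.016 m and z of bowl in the frame of bay_left between -0.006 and 0.006 m and angle between bowl's own z axis and vertical below 0.08 rad) or (x of bowl in the frame of bay_right between -0.016 and 0.016 m and y of bowl in the frame of bay_right between -0.016 and 0.016 m and z of bowl in the frame of bay_right between -0.006 and 0.006 m and angle between bowl's own z axis and vertical below 0.08 rad))), for 0.2 s.
At the end, for the whole second after the job is handed in: All six knobs are in the bowl; the bowl stands flat in the bay where the cup began (within 16 mm of its centre along each side), the empty cup upright in the bay where the bowl began (within 40 mm), both within 0.08 rad, on the bay floor, released and at rest (horizontal distance between each of knob0, knob1, knob2, knob3, knob4, knob5 and bowl below 0.046 m and z of knob0 in the frame of bowl between 0.005 and 0.062 m and z of knob1 in the frame of bowl between 0.005 and 0.062 m and z of knob2 in the frame of bowl between 0.005 and 0.062 m and z of knob3 in the frame of bowl between 0.005 and 0.062 m and z of knob4 in the frame of bowl between 0.005 and 0.062 m and z of knob5 in the frame of bowl between 0.005 and 0.062 m and distance of bowl from where it was at the start of the episode above 0.09 m and distance of cup from where it was at the start of the episode above 0.07 m and (((x of bowl in the frame of bay_left between -0.016 and 0.016 m and y of bowl in the frame of bay_left between -0.016 and 0.016 m and z of bowl in the frame of bay_left between -0.006 and 0.006 m and angle between bowl's own z axis and vertical below 0.08 rad) and (x of cup in the frame of bay_right between -0.04 and 0.04 m and y of cup in the frame of bay_right between -0.04 and 0.04 m and z of cup in the frame of bay_right between -0.006 and 0.006 m and angle between cup's own z axis and vertical below 0.08 rad)) or ((x of bowl in the frame of bay_right between -0.016 and 0.016 m and y of bowl in the frame of bay_right between -0.016 and 0.016 m and z of bowl in the frame of bay_right between -0.006 and 0.006 m and angle between bowl's own z axis and vertical below 0.08 rad) and (x of cup in the frame of bay_left between -0.04 and 0.04 m and y of cup in the frame of bay_left between -0.04 and 0.04 m and z of cup in the frame of bay_left between -0.006 and 0.006 m and angle between cup's own z axis and vertical below 0.08 rad))) and linear speed of each of cup, bowl, knob0, knob1, knob2, knob3, knob4, knob5 below 0.03 m/s); the robot touches nothing.
It fails at once if the glue bottle, the screwdriver or the tape measure is shifted by more than 30 mm (distance of any of glue, screwdriver, tape from where it was at the start of the episode above 0.03 m).
It fails at once if the cup or the bowl is dropped (moves faster than 0.6 m/s out of the fingers) ((contact force between the fingers and cup below 0.01 N and linear speed of cup above 0.6 m/s) or (contact force between the fingers and bowl below 0.01 N and linear speed of bowl above 0.6 m/s)).
It fails at once if a knob is spilled (lies on the tray or the bench outside the cup and the bowl) ((height (world z) of knob0 below 0.03 m and horizontal distance between knob0 and bowl above 0.056 m and horizontal distance between knob0 and cup above 0.056 m) or (height (world z) of knob1 below 0.03 m and horizontal distance between knob1 and bowl above 0.056 m and horizontal distance between knob1 and cup above 0.056 m) or (height (world z) of knob2 below 0.03 m and horizontal distance between knob2 and bowl above 0.056 m and horizontal distance between knob2 and cup above 0.056 m) or (height (world z) of knob3 below 0.03 m and horizontal distance between knob3 and bowl above 0.056 m and horizontal distance between knob3 and cup above 0.056 m) or (height (world z) of knob4 below 0.03 m and horizontal distance between knob4 and bowl above 0.056 m and horizontal distance between knob4 and cup above 0.056 m) or (height (world z) of knob5 below 0.03 m and horizontal distance between knob5 and bowl above 0.056 m and horizontal distance between knob5 and cup above 0.056 m)).
It also fails if it takes over 72 s, if anything falls off the work surface, if the arm or the gripper's body presses on something with over 40 N, if the wrist force passes 120 N, or if a joint passes its speed limit or range.

ROBOT

A 7-joint arm with a two-finger parallel gripper is mounted at the origin on the work surface. World frame = base frame: x ahead of the robot, y to its left, z up, the work surface at z = 0. Lengths are in m, angles in rad, forces in N, time in s.
With the tool pointing down it reaches from about 0.375 to 0.925 m from the base axis. Payload 3.1 kg.
Tool frame: the origin (TCP) lies at the very end of the fingers, on their centre line; the grasp point (between the pads) lies 19 mm behind it; z points along the fingers, y is the direction in which the jaws open and shut (so a half turn about z gives the same grasp; the last joint's range is limited). The gripper opens to 85 mm and grips with 20 to 120 N. Pads are 22 mm wide; open, the fingers measure 114 mm over their backs; the gripper's body (76 mm by 85 mm) begins 54 mm behind the grasp point. The pads swing forward as they close: fully open they stand 13 mm farther back than shut.
Start: joints at [1.029, 0.383, 0.044, 1.598, -0.018, 1.161, -0.05], TCP at [0.279, -0.587, 0.231] pointing down, gripper open.
Joint ranges: [-2.61, 2.61], [-0.41, 2.15], [-1.48, 1.57], [0, 2.5], [-1.57, 4.71], [0.05, 1.97], [-2.85, 2.85]. Speed limits (rad/s): [2.79, 2.79, 3.14, 3.14, 3.14, 3.14, 3.14].

INTERFACE

Orientations are given as [roll, pitch, yaw] about the fixed x, y, z axes, in that order (R = Rz(yaw) Ry(pitch) Rx(roll)).
In Python, from plant import ctrl gives the robot as it stands.
- The arm moves only by the tool apply_moves, never from a script. Its argument "motion" is text: rows parted by semicolons, each of 7 numbers parted by spaces: the opening, from 0 (shut) to 1 (fully open), then the shift along the world's x, y, z in cm, then the turn, a rotation vector about the world's x, y, z in rad. In form: jaw dx dy dz ax ay az; .... A call has 1 to 12 rows; each row is the pose to reach, as a shift and turn from the pose measured when the call began; what a row does not reach only later rows make up. A row lasts 1/12 s, in which the tool goes at most 41.7 mm and 7.16 degrees, less where a joint would pass 70% of its speed; a pose out of reach is approached as far as the arm can. A call with a gripper value outside its range is refused whole. The fingers move at their own pace and stop on an object; "newtons" is the grip in N (left out, the last holds). Time passes only in rows, so rows that repeat a pose let the fingers close. It gives the time, the measured TCP pose, the force and the opening at its end, in the units of the state.
- ctrl.state(): the state, without advancing time (a new reading comes with each control period).
- ctrl.camera(name): name is "side" or "top" or "wrist"; returns a dict with "frame" (480x640x3 uint8, red, green, blue), "depth" (480x640 float32, m along the optical axis (not along the pixel's ray), 0 where there is no reading), "fx", "fy", "cx", "cy" (pixels), "k1" (the pictures are not rectified: a ray, as slopes to the right and down, at radius r is drawn at 1 + k1 r^2 times it, then the intrinsics apply), "pose" (4x4, takes a point from camera to world coordinates). Camera axes: x right, y down, z forward; pixel columns grow to the right and rows downward; lengths in m; the calibration is good to about 2 mm. A picture is of the moment at which its call begins.
- ctrl.hand_in(): hands the job in, once; it reports no verdict.
Trained networks look in a picture, given as the dict that the camera call returned (one of the last four; its "shot" number tells which), for a name from the list of things; names that differ only in an ending like _2 or _b are one class to them, and where a whole thing is asked for, a point or a joint stands for the part that bears it (a point fixed in the world has none). Each returns a list of dicts, best first, with "p" (0 to 1); they miss things now and then, are a little off and sometimes report something else, mostly with a low value. They report only what shows in the picture. A call takes as long as a camera call. They do not tell look-alikes from the thing itself.
- ctrl.look_for(picture, target): "rect" ([left, top, right, bottom] in pixels, round what is visible of it).
- ctrl.tip_of(picture, target): "at" ([column, row] in pixels: a listed point, or the origin of a listed thing).
The state is a dict: "t": time; "joint_positions": joint angles; "qd": joint speeds; "joint_torque": joint torques, N m; "tcp_pos": TCP position; "tcp_rot": TCP orientation; "force": force on the tool from outside, world axes, zero at the start; "torque": the same for the moment, N m; "finger_gap": finger opening in m.
Only numpy, scipy, OpenCV 4.12 (cv2) and the standard library are available. Lean on these libraries where they do the work, as an engineer would, in place of code of your own. Each camera call takes 0.05 s, during which the arm holds its last target. There are 200 camera calls.

## Working session

There is one attempt and no reset: what is moved stays moved. The work goes in short steps, Python scripts to look and compute and a tool call to move; the robot and the scene stay as the last step left them, time stands still between calls to the robot, and variables do not carry over. Pictures are saved under pics/ and viewed, about 8 in all and at most 12, crops included, and the job is handed in when it is done.

Besides the shell and the picture viewer there is one more tool, called after "Emit:" as name(argument=value, ...) on one line, values as JSON. apply_moves: Moves the arm, as the interface text tells. Its arguments: {"type":"object","properties":{"motion":{"type":"string"},"newtons":{"type":"number"}},"required":["motion"]}

```bash
ls; mkdir -p pics
cat > h.py <<'E'
import numpy as np, cv2
from plant import ctrl
def cloud(c):
    h,w=c["depth"].shape
    u,v=np.meshgrid(np.arange(w),np.arange(h))
    K=np.array([[c["fx"],0,c["cx"]],[0,c["fy"],c["cy"]],[0,0,1.]])
    p=np.stack([u,v],-1).reshape(-1,1,2).astype(float)
    n=cv2.undistortPoints(p,K,np.array([c["k1"],0,0,0.])).reshape(h,w,2)
    d=c["depth"]
    P=np.dstack([n[...,0]*d,n[...,1]*d,d])
    T=np.array(c["pose"]); W=P@T[:3,:3].T+T[:3,3]
    W[d<=0]=np.nan
    return W
def save(c,name): cv2.imwrite("pics/"+name,c["frame"][...,::-1])
E
python3 - <<'E'
from h import *
s=ctrl.state();print(s)
for n in("top","side"):
    c=ctrl.camera(n);save(c,n+"0.png");W=cloud(c);np.save(n+"0.npy",W)
    print(n,np.array(c["pose"]).round(3).tolist())
    for t in("tray","bay_left","bay_right","cup","bowl","glue","screwdriver","tape"):
        if not t.startswith("bay"):
            for r in ctrl.look_for(c,t)[:3]: print(t,np.round(r["rect"]),round(r["p"],2))
        for r in ctrl.tip_of(c,t)[:2]:
            a=np.round(r["at"]).astype(int); print(t,"tip",a,round(r["p"],2),W[min(a[1],479),min(a[0],639)].round(3))
E
```

```text
pics
{'t': 0.0, 'joint_positions': array([ 1.02922273,  0.38383961,  0.04382616,  1.59959012, -0.01787286,
        1.1611392 , -0.04986406]), 'qd': array([ 0.00018777, -0.00033919,  0.00048455, -0.00055866, -0.00023871,
       -0.001797  , -0.00108644]), 'joint_torque': array([ 2.62264784e-04, -4.33453596e+01,  1.02506272e+00, -2.49514854e+01,
        1.06661193e-02,  1.13911295e-02, -8.21118874e-06]), 'tcp_pos': array([ 0.27867041, -0.58620261,  0.22987654]), 'tcp_rot': array([-3.13901353e+00,  1.60979252e-04,  4.43907306e-01]), 'force': array([ 0.11074541,  0.42801195, -0.39015232]), 'torque': array([ 0.01461416,  0.03473239, -0.00801605]), 'finger_gap': 0.08542914967381332}
top [[-0.004, -0.999, 0.049, 0.481], [-1.0, 0.005, 0.013, -0.008], [-0.013, -0.049, -0.999, 1.216], [0.0, 0.0, 0.0, 1.0]]
tray [251. 201. 388. 299.] 0.9
tray tip [318 250] 0.69 [0.513 0.013 0.017]
bay_left tip [289 256] 0.76 [0.5   0.076 0.04 ]
cup [270. 240. 303. 280.] 0.87
cup [249. 200. 386. 299.] 0.7
cup tip [291 257] 0.86 [0.498 0.071 0.045]
cup tip [293 252] 0.43 [0.509 0.068 0.029]
bowl [409. 265. 453. 3
[... 579 characters left out ...]
.511, -0.79, 1.138], [0.009, -0.838, -0.546, 0.828], [0.0, 0.0, 0.0, 1.0]]
tray [302. 217. 367. 293.] 0.79
tray tip [334 251] 0.94 [0.491 0.11  0.08 ]
bay_left tip [339 268] 0.75 [0.48  0.103 0.033]
cup [320. 228. 358. 278.] 0.76
bowl [318. 201. 358. 238.] 0.93
bowl [246. 187. 288. 230.] 0.9
bowl [376. 182. 417. 218.] 0.74
bowl tip [340 233] 0.97 [0.501 0.039 0.081]
bowl tip [396 210] 0.9 [ 0.422 -0.179  0.036]
glue [248. 302. 283. 377.] 0.63
glue tip [265 368] 0.6 [0.511 0.431 0.025]
glue tip [336 268] 0.58 [0.487 0.103 0.031]
screwdriver [329. 166. 383. 183.] 0.53
screwdriver tip [360 183] 0.6 [ 0.567 -0.348  0.001]
tape [318. 352. 356. 391.] 0.79
tape tip [336 382] 0.6 [0.381 0.416 0.022]
```

Run:
```python
from h import *
a=cv2.imread("pics/top0.png")[100:340,100:520];b=cv2.imread("pics/side0.png")[150:410,200:450]
a=cv2.resize(a,(800,457));cv2.imwrite("pics/topc.png",a)
W=np.load("top0.npy")
from scipy.optimize import least_squares
def circ(box,z0,z1,name,src):
    W=np.load(src+"0.npy");u0,v0,u1,v1=box
    P=W[v0:v1,u0:u1].reshape(-1,3);P=P[np.isfinite(P[:,0])];Q=P[(P[:,2]>z0)&(P[:,2]<z1)]
    f=least_squares(lambda p:np.hypot(Q[:,0]-p[0],Q[:,1]-p[1])-p[2],[*Q[:,:2].mean(0),.04],loss="soft_l1",f_scale=.003)
    print(name,src,len(Q),f.x.round(4),"z",np.median(Q[:,2]).round(4),np.sqrt(2*f.cost/len(Q)).round(4))
circ((265,235,310,285),.087,.11,"cup","top")
circ((322,208,380,268),.062,.085,"bowl","top")
circ((315,222,362,282),.088,.11,"cup","side")
circ((314,197,362,242),.064,.085,"bowl","side")
# tray lips
m=(W[...,2]>.013)&(W[...,2]<.023);m[:195]=0;m[305:]=0;m[:,:245]=0;m[:,395:]=0
P=W[m][:,:2]; r=cv2.minAreaRect((P*1000).astype(np.float32));print("tray",r)
# obstacles height
for n,bx in dict(glue=(110,230,160,262),tape=(125,280,165,330),scr=(475,178,500,275),g1=(405,262,456,316),g2=(334,120,388,177)).items():
    Q=W[bx[1]:bx[3],bx[0]:bx[2]].reshape(-1,3);Q=Q[Q[:,2]>.02];print(n,Q.min(0).round(3),Q.max(0).round(3))
```

```text
cup top 193 [0.4916 0.0756 0.0349] z 0.0948 0.001
bowl top 615 [ 0.5418 -0.0561  0.0473] z 0.07 0.0024
cup side 272 [0.491  0.0753 0.035 ] z 0.0939 0.0017
bowl side 637 [ 0.5244 -0.025   0.0709] z 0.0711 0.0101
tray ((517.8741455078125, 12.182296752929688), (140.2113800048828, 276.7948303222656), 17.61126136779785)
glue [0.496 0.38  0.02 ] [0.548 0.43  0.158]
tape [0.355 0.373 0.02 ] [0.419 0.419 0.066]
scr [ 0.569 -0.383  0.02 ] [ 0.668 -0.351  0.03 ]
g1 [ 0.383 -0.277  0.02 ] [ 0.483 -0.175  0.07 ]
g2 [ 0.681 -0.137  0.02 ] [ 0.786 -0.034  0.071]
```

View pics/topc.png

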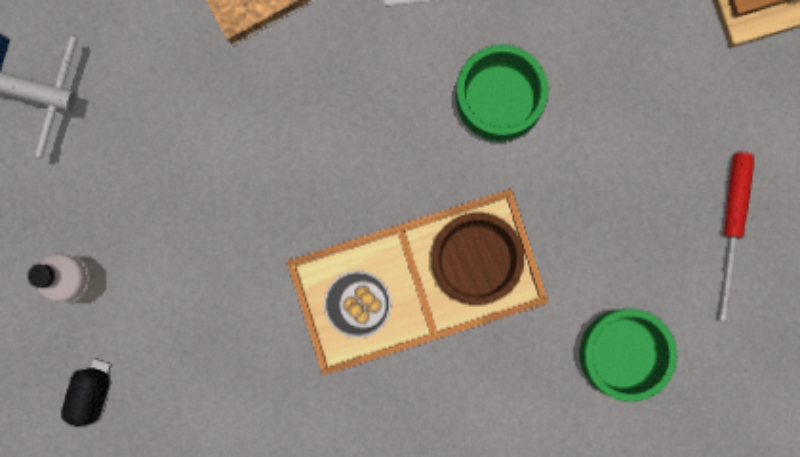

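The top view (crop) shows the cup with yellow knobs in the left bay at crop (358,303), and the dark-wood bowl in the right bay at (478,258). The green look-alikes are at (502,92) and (628,355). The glue (60,277), tape (88,392) and screwdriver (735,235) are well clear. The bowl meant is the only brown one, standing in the tray.

I'll move in high first, towards a low side-grasp orientation.

```bash
cat >> h.py <<'E'
from scipy.spatial.transform import Rotation as Ro
CUP=np.array([.4913,.0755]);BOWL=np.array([.5418,-.0561]);BL=np.array([.4976,.0761]);BR=np.array([.5382,-.0517])
def rot(beta,alpha):   # heading deg, downward tilt deg; jaw axis at beta+90
    b,a=np.radians([beta,alpha]);h=np.array([np.cos(b),np.sin(b),0]);z=np.cos(a)*h-np.sin(a)*np.array([0,0,1])
    y=np.array([-np.sin(b),np.cos(b),0]);return np.array([np.cross(y,z),y,z]).T
def to(p,R,prt=1):     # shift cm, rotvec to target from measured pose
    s=ctrl.state();R0=Ro.from_euler("xyz",s["tcp_rot"]).as_matrix()
    d=(np.array(p)-s["tcp_pos"])*100;rv=Ro.from_matrix(R@R0.T).as_rotvec()
    if prt:print("shift",d.round(2),"rv",rv.round(3),"ang",np.degrees(np.linalg.norm(rv)).round(1))
    return d,rv
def st():
    s=ctrl.state();print(s["t"].__round__(2),"q",np.round(s["joint_positions"],2),"tcp",np.round(s["tcp_pos"],4),"R",np.round(s["tcp_rot"],3),"F",np.round(s["force"],1),"gap",round(s["finger_gap"],4));return s
E
python3 - <<'E'
from h import *
st()
for b in(-40,-60):
  for a in (89.9,60,15): to([.40,.18,.28],rot(b,a))
E
```

```text
1.5 q [ 1.03  0.38  0.04  1.6  -0.02  1.16 -0.05] tcp [ 0.2791 -0.587   0.2313] R [ 3.142 -0.     0.444] F [-0.1 -0.8  0.1] gap 0.0857
shift [12.09 76.7   4.87] rv [-0.002  0.     2.   ] ang 114.6
shift [12.09 76.7   4.87] rv [-0.615  0.079  1.947] ang 117.1
shift [12.09 76.7   4.87] rv [-1.507  0.193  1.666] ang 129.2
shift [12.09 76.7   4.87] rv [-2.000e-03  1.000e-03  1.651e+00] ang 94.6
shift [12.09 76.7   4.87] rv [-0.56   0.174  1.609] ang 98.1
shift [12.09 76.7   4.87] rv [-1.383  0.43   1.387] ang 114.9
```

Emit:
apply_moves(motion="1 4 4 2 0 0 0.1;1 8 8 4 0 0 0.2;1 12 12 6 0 0 0.3;1 15 16 8 0 0 0.4;1 18 20 9 0 0 0.5;1 19 24 10 0 0 0.6;1 20 28 10 0 0 0.7;1 20 32 10 0 0 0.8;1 20 36 10 0 0 0.9;1 20 40 10 0 0 1;1 20 44 10 0 0 1.1;1 20 48 10 0 0 1.2")

```text
t: 2.5
tcp_pos: [0.4771, -0.1638, 0.3308]
tcp_rot: [3.141, 0.001, 1.649]
force: [0.2, -0.7, 0.1]
finger_gap: 0.0854
```

Run:
```python
from h import *
st()
for b in(-40,-60,-80):
  for a in (60,15): to([.41,.17,.30],rot(b,a))
```

```text
2.5 q [ 0.62  0.05 -0.38  1.8   0.02  1.3   0.31] tcp [ 0.4771 -0.1638  0.3308] R [3.141e+00 1.000e-03 1.649e+00] F [ 0.2 -0.7  0.1] gap 0.0854
shift [-6.71 33.38 -3.08] rv [-0.478 -0.245  0.776] ang 54.0
shift [-6.71 33.38 -3.08] rv [-1.191 -0.612  0.675] ang 85.9
shift [-6.71 33.38 -3.08] rv [-0.504 -0.155  0.435] ang 39.2
shift [-6.71 33.38 -3.08] rv [-1.259 -0.39   0.379] ang 78.6
shift [-6.71 33.38 -3.08] rv [-0.519 -0.065  0.094] ang 30.5
shift [-6.71 33.38 -3.08] rv [-1.298 -0.164  0.081] ang 75.1
```

Emit:
apply_moves(motion="1 0 4 1 -0.12 -0.04 0.04;1 0 8 1 -0.24 -0.07 0.07;1 -1 12 1 -0.36 -0.11 0.11;1 -2 16 0 -0.47 -0.15 0.14;1 -3 20 0 -0.59 -0.18 0.18;1 -4 23 -1 -0.7 -0.22 0.21;1 -5 26 -1 -0.82 -0.26 0.25;1 -6 28 -2 -0.93 -0.29 0.28;1 -6.7 30 -2 -1.05 -0.33 0.32;1 -6.7 32 -3 -1.16 -0.36 0.35;1 -6.7 33.4 -3 -1.26 -0.39 0.38;1 -6.7 33.4 -3 -1.26 -0.39 0.38")

```text
t: 3.5
tcp_pos: [0.4092, 0.1722, 0.2941]
tcp_rot: [-3.082, 1.31, 2.158]
force: [-0.3, -0.8, 0.5]
finger_gap: 0.0854
```

Run:
```python
from h import *
st()
for b in (-40,-60,-80):
  R=rot(b,15);z=R[:,2];G=np.array([*CUP,.070])
  print(b);to([.41,.17,.30],R);to(G-.09*z,R);to(G+.02*z,R)
```

```text
3.5 q [-0.52  0.47 -0.71  2.03  1.07  1.96 -1.1 ] tcp [0.4092 0.1722 0.2941] R [-3.082  1.31   2.158] F [-0.3 -0.8  0.5] gap 0.0854
-40
shift [ 0.08 -0.22  0.59] rv [ 0.011 -0.011  0.343] ang 19.7
shift [  1.55  -4.08 -20.08] rv [ 0.011 -0.011  0.343] ang 19.7
shift [  9.69 -10.91 -22.93] rv [ 0.011 -0.011  0.343] ang 19.7
-60
shift [ 0.08 -0.22  0.59] rv [ 0.009 -0.013 -0.006] ang 1.0
shift [  3.86  -2.14 -20.08] rv [ 0.009 -0.013 -0.006] ang 1.0
shift [  9.18 -11.34 -22.93] rv [ 0.009 -0.013 -0.006] ang 1.0
-80
shift [ 0.08 -0.22  0.59] rv [ 0.007 -0.014 -0.355] ang 20.4
shift [  6.7   -1.11 -20.08] rv [ 0.007 -0.014 -0.355] ang 20.4
shift [  8.54 -11.57 -22.93] rv [ 0.007 -0.014 -0.355] ang 20.4
```

Emit:
apply_moves(motion="1 0 -0.2 0 0 0 0.11;1 0 -0.4 0 0 0 0.22;1 0.5 -1 -1 0.01 -0.01 0.34;1 1 -2 -4 0.01 -0.01 0.34;1 1 -3 -7 0.01 -0.01 0.34;1 1.5 -3.5 -10 0.01 -0.01 0.34;1 1.5 -4 -13 0.01 -0.01 0.34;1 1.5 -4 -16 0.01 -0.01 0.34;1 1.5 -4 -18 0.01 -0.01 0.34;1 1.5 -4.1 -19.5 0.01 -0.01 0.34;1 1.5 -4.1 -20 0.01 -0.01 0.34;1 1.5 -4.1 -20 0.01 -0.01 0.34")

```text
t: 4.5
tcp_pos: [0.4241, 0.1311, 0.093]
tcp_rot: [-3.129, 1.309, 2.452]
force: [1.0, -0.6, -0.6]
finger_gap: 0.0854
```

Run:
```python
from h import *
st()
R=rot(-40,15);z=R[:,2];G=np.array([*CUP,.070]);to(G-.09*z,R);to(G+.02*z,R)
c=ctrl.camera("side");save(c,"s1.png");cv2.imwrite("pics/s1c.png",cv2.resize(c["frame"][80:440,150:560,::-1],(800,702))[:600])
```

```text
4.5 q [-0.57  0.8  -0.61  2.3   1.44  1.75 -1.49] tcp [0.4241 0.1311 0.093 ] R [-3.129  1.309  2.452] F [ 1.  -0.6 -0.6] gap 0.0854
shift [0.06 0.03 0.03] rv [ 0.002 -0.002  0.004] ang 0.3
shift [ 8.2  -6.8  -2.82] rv [ 0.002 -0.002  0.004] ang 0.3
```

View pics/s1c.png

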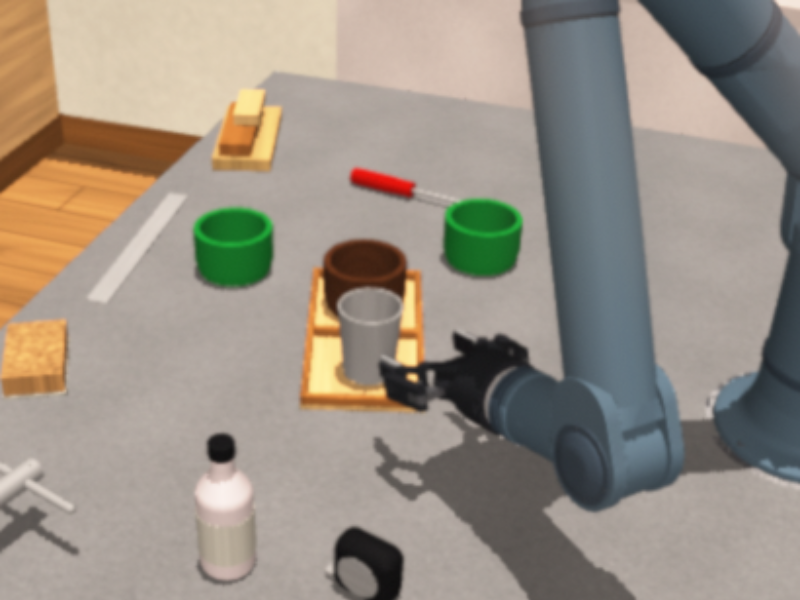

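The side view shows the gripper (470,370) aimed at the steel cup (370,335). The wrist (615,440) is clear of the tape (370,565). Advancing.

Emit:
apply_moves(motion="1 1.2 -1 -0.4;1 2.4 -2 -0.8;1 3.6 -3 -1.2;1 4.8 -4 -1.7;1 6 -5 -2.1;1 7.2 -6 -2.5;1 8.2 -6.8 -2.8;1 8.2 -6.8 -2.8")

```text
invalid input
```

Emit:
apply_moves(motion="1 1.2 -1 -0.4 0 0 0;1 2.4 -2 -0.8 0 0 0;1 3.6 -3 -1.2 0 0 0;1 4.8 -4 -1.7 0 0 0;1 6 -5 -2.1 0 0 0;1 7.2 -6 -2.5 0 0 0;1 8.2 -6.8 -2.8 0 0 0;1 8.2 -6.8 -2.8 0 0 0")

```text
t: 5.22
tcp_pos: [0.5079, 0.0612, 0.068]
tcp_rot: [3.139, 1.313, 2.433]
force: [-0.2, 0.1, 1.1]
finger_gap: 0.0854
```

Emit:
apply_moves(motion="0.8 0 0 0 0 0 0;0.7 0 0 0 0 0 0;0.6 0 0 0 0 0 0;0.5 0 0 0 0 0 0;0.4 0 0 0 0 0 0;0.4 0 0 0 0 0 0", newtons=40)

```text
t: 5.72
tcp_pos: [0.508, 0.0614, 0.0698]
tcp_rot: [3.135, 1.317, 2.43]
force: [-2.0, -1.2, 6.7]
finger_gap: 0.0699
```

Run:
```python
from h import *
st()
R=rot(-40,15);z=R[:,2];G=np.array([*CUP,.070]);to(G+.02*z,R)
```

```text
5.72 q [-0.43  0.82 -0.46  2.29  1.69  1.63 -1.45] tcp [0.508  0.0614 0.0698] R [3.135 1.317 2.43 ] F [-2.  -1.2  6.7] gap 0.0699
shift [-0.19  0.16 -0.5 ] rv [0.004 0.007 0.008] ang 0.6
```

Emit:
apply_moves(motion="0.4 0 0 0.5 0 0 0;0.4 0 0 1.5 0 0 0;0.4 0 0 3 0 0 0;0.4 0 0 4.5 0 0 0;0.4 0 0 6 0 0 0;0.4 0 0 7.5 0 0 0;0.4 0 0 9 0 0 0;0.4 0 0 10 0 0 0;0.4 0 0 11 0 0 0;0.4 0 0 11 0 0 0")

```text
t: 6.55
tcp_pos: [0.5081, 0.0631, 0.1809]
tcp_rot: [3.123, 1.316, 2.421]
force: [-0.3, -0.6, -1.1]
finger_gap: 0.0702
```

Emit:
apply_moves(motion="0.4 0.2 -1 0 0 0 0;0.4 0.5 -3 0 0 0 0;0.4 0.9 -5 0 0 0 0;0.4 1.2 -7 0 0 0 0;0.4 1.6 -9 0 0 0 0;0.4 2 -11 0 0 0 0;0.4 2.3 -13 0 0 0 0;0.4 2.7 -15 0 0 0 0;0.4 3 -16.5 0 0 0 0;0.4 3 -17.1 0 0 0 0;0.4 3 -17.1 0 0 0 0;0.4 3 -17.1 0 0 0 0")

```text
t: 7.55
tcp_pos: [0.5376, -0.1078, 0.18]
tcp_rot: [3.126, 1.314, 2.425]
force: [0.5, 0.8, -2.0]
finger_gap: 0.0697
```

Run:
```python
from h import *
s=st();R0=Ro.from_euler("xyz",s["tcp_rot"]).as_matrix();print("t",R0[:,2].round(3))
c=ctrl.camera("top");save(c,"t2.png");W=cloud(c)
a=c["frame"][150:350,220:460,::-1];b=ctrl.camera("side");save(b,"s2.png")
b=b["frame"][120:320,220:460,::-1]
cv2.imwrite("pics/v2.png",cv2.resize(np.hstack([a,b]),(800,333)))
for r in ctrl.look_for(c,"cup")[:1]:
    x0,y0,x1,y1=np.round(r["rect"]).astype(int);P=W[y0:y1,x0:x1].reshape(-1,3);P=P[P[:,2]>.17];print(r["p"],np.nanmedian(P,0).round(3),np.nanpercentile(P,95,0).round(3))
m=(W[...,2]>.062)&(W[...,2]<.075);m[:208]=0;m[268:]=0;m[:,:322]=0;m[:,380:]=0
print(W[m].min(0),W[m].max(0))
```

```text
7.55 q [-0.08  0.42 -0.36  2.49  1.97  1.34 -1.27] tcp [ 0.5376 -0.1078  0.18  ] R [3.126 1.314 2.425] F [ 0.5  0.8 -2. ] gap 0.0697
t [ 0.739 -0.624 -0.254]
0.81 [ 0.532 -0.108  0.197] [ 0.557 -0.06   0.208]
[ 0.4925006  -0.09785542  0.06210015] [ 0.59250189 -0.00467016  0.07495868]
```

View pics/v2.png

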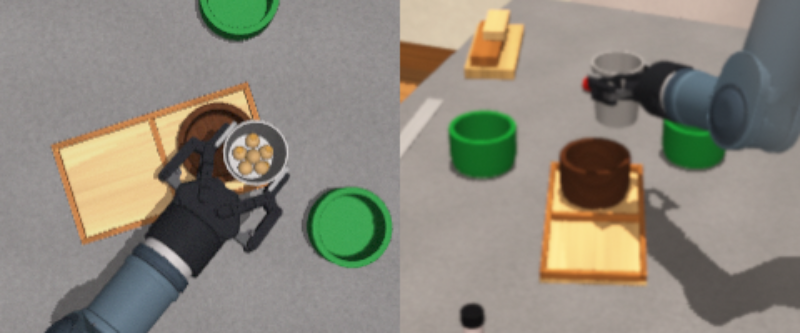

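The view shows all six knobs in the held cup at crop (256,150), beside and above the bowl (220,140). The mouth will roll up-left, over the bowl. I'll fit the rim circle quickly to fix the pour offset.

```bash
cat >> h.py <<'E'
from scipy.optimize import least_squares
def circ(W,ctr,rad,z0,z1,r0):
    P=W.reshape(-1,3);P=P[np.isfinite(P[:,0])]
    Q=P[(P[:,2]>z0)&(P[:,2]<z1)&(np.abs(np.hypot(P[:,0]-ctr[0],P[:,1]-ctr[1])-r0)<rad)]
    f=least_squares(lambda p:np.hypot(Q[:,0]-p[0],Q[:,1]-p[1])-p[2],[*ctr,r0],loss="soft_l1",f_scale=.002)
    print("circ",len(Q),f.x.round(4),"z",np.median(Q[:,2]).round(4),"rms",np.sqrt(2*f.cost/len(Q)).round(4));return f.x
E
python3 - <<'E'
from h import *
c=ctrl.camera("top");W=cloud(c)
circ(W,(.525,-.1),.015,.2,.225,.035)
circ(W,(.532,-.11),.015,.2,.225,.035)
E
```

```text
circ 267 [ 0.5235 -0.0911  0.0355] z 0.2056 rms 0.0023
circ 142 [ 0.524  -0.0915  0.0352] z 0.2057 rms 0.0016
```

Emit:
apply_moves(motion="0.4 0 -0.2 0 -0.064 0.054 0.022;0.4 0 -0.4 0 -0.129 0.109 0.044;0.4 0 -0.6 -0.3 -0.193 0.163 0.067;0.4 0 -0.7 -0.6 -0.258 0.218 0.089;0.4 0 -0.7 -1 -0.322 0.272 0.111;0.4 0 -0.7 -1.4 -0.387 0.327 0.133;0.4 0 -0.7 -1.8 -0.451 0.381 0.155;0.4 0 -0.7 -2.1 -0.516 0.436 0.178;0.4 0 -0.7 -2.3 -0.58 0.49 0.2;0.4 0 -0.7 -2.4 -0.645 0.545 0.222;0.4 0 -0.7 -2.5 -0.677 0.572 0.233;0.4 0 -0.7 -2.5 -0.709 0.6 0.244")

```text
t: 8.75
tcp_pos: [0.539, -0.1117, 0.1552]
tcp_rot: [-1.886, 0.591, -2.447]
force: [-0.3, -0.0, -1.6]
finger_gap: 0.0697
```

Run:
```python
from h import *
s=st();R0=Ro.from_euler("xyz",s["tcp_rot"]).as_matrix();t=R0[:,2];print("t",t.round(3))
print("tilt", np.degrees(np.arccos((R0@rot(-40,15).T)[2,2])))
a=ctrl.camera("top")["frame"][150:350,220:460,::-1]
b=ctrl.camera("side")["frame"][120:320,220:460,::-1]
cv2.imwrite("pics/v3.png",cv2.resize(np.hstack([a,b]),(800,333)))
```

```text
8.75 q [-0.16  0.48 -0.26  2.49  2.01  1.34 -0.39] tcp [ 0.539  -0.1117  0.1552] R [-1.886  0.591 -2.447] F [-0.3 -0.  -1.6] gap 0.0697
t [ 0.741 -0.62  -0.257]
tilt 52.81126896928615
```

View pics/v3.png

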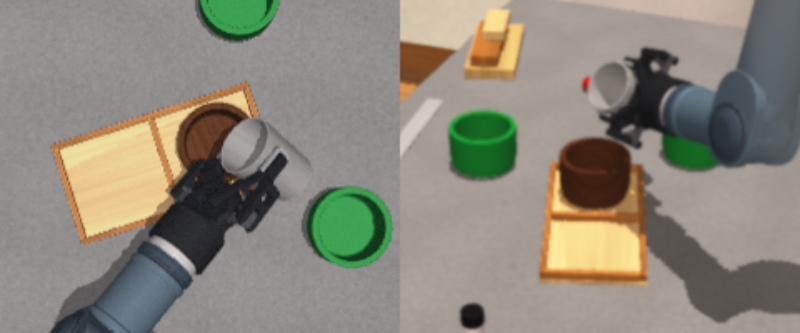

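Emit:
apply_moves(motion="0.4 0 0 0 -0.032 0.027 0.011;0.4 0 0 0 -0.065 0.054 0.022;0.4 0 0 0 -0.097 0.081 0.034;0.4 0 0 0 -0.129 0.108 0.045;0.4 0 0 0 -0.162 0.135 0.056;0.4 0 0 0 -0.194 0.162 0.067;0.4 0 0 0 -0.226 0.189 0.078;0.4 0 0 0 -0.258 0.216 0.09;0.4 0 0 0 -0.291 0.243 0.101;0.4 0 0 0 -0.323 0.27 0.112;0.4 0 0 0 -0.355 0.297 0.123;0.4 0 0 0 -0.388 0.324 0.134")

```text
t: 9.85
tcp_pos: [0.5394, -0.1109, 0.1555]
tcp_rot: [-1.831, 0.091, -2.29]
force: [-0.1, 0.7, -1.3]
finger_gap: 0.0696
```

Emit:
apply_moves(motion="0.4 0 0 0 -0.026 0.022 0.009;0.4 0 0 0 -0.052 0.043 0.018;0.4 0 0 0 -0.077 0.065 0.027;0.4 0 0 0 -0.103 0.086 0.036;0.4 0 0 0 -0.129 0.108 0.045;0.4 0 0 0 -0.155 0.13 0.054;0.4 0 0 0 -0.181 0.151 0.063;0.4 0 0 0 -0.206 0.173 0.072;0.4 0 0 0 -0.232 0.194 0.081;0.4 0 0 0 -0.258 0.216 0.09;0.4 0 0 0 -0.284 0.238 0.099;0.4 0 0 0 -0.31 0.26 0.108")

```text
t: 10.85
tcp_pos: [0.5398, -0.11, 0.1557]
tcp_rot: [-1.845, -0.313, -2.178]
force: [-0.0, -0.6, -1.1]
finger_gap: 0.0698
```

Run:
```python
from h import *
s=st();R0=Ro.from_euler("xyz",s["tcp_rot"]).as_matrix();t=R0[:,2];print("t",t.round(3))
print("tilt", np.degrees(np.arccos((R0@rot(-40,15).T)[2,2])))
a=ctrl.camera("top")["frame"][150:350,220:460,::-1]
b=ctrl.camera("side")["frame"][120:320,220:460,::-1]
cv2.imwrite("pics/v4.png",cv2.resize(np.hstack([a,b]),(800,333)))
```

```text
10.85 q [-0.25  0.48 -0.17  2.49  2.    1.3   0.53] tcp [ 0.5398 -0.11    0.1557] R [-1.845 -0.313 -2.178] F [-0.  -0.6 -1.1] gap 0.0698
t [ 0.743 -0.617 -0.257]
tilt 103.35916289610078
```

View pics/v4.png

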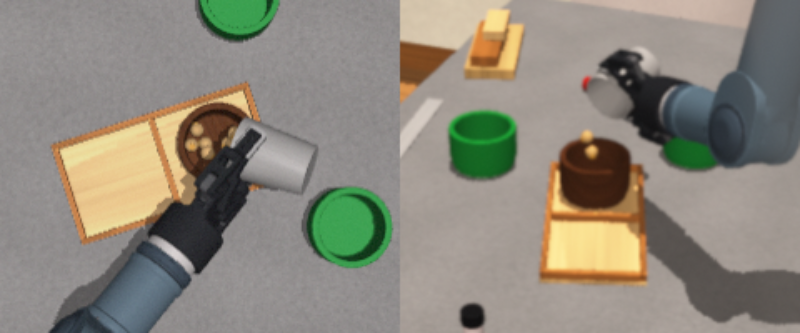

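The knobs are falling into the bowl: several show at (200,140) in the top view, and two are at the rim in the side view. I'll tip a little further and let them settle.

Emit:
apply_moves(motion="0.4 0 0 0 0 0 0;0.4 0 0 0 0 0 0;0.4 0 0 0 -0.026 0.022 0.009;0.4 0 0 0 -0.052 0.043 0.018;0.4 0 0 0 -0.077 0.065 0.027;0.4 0 0 0 -0.103 0.086 0.036;0.4 0 0 0 -0.129 0.108 0.045;0.4 0 0 0 -0.155 0.13 0.054;0.4 0 0 0 -0.155 0.13 0.054;0.4 0 0 0 -0.155 0.13 0.054;0.4 0 0 0 -0.155 0.13 0.054;0.4 0 0 0 -0.155 0.13 0.054")

```text
t: 11.95
tcp_pos: [0.5399, -0.11, 0.1558]
tcp_rot: [-1.871, -0.512, -2.113]
force: [0.3, -0.5, -1.3]
finger_gap: 0.0697
```

Emit:
apply_moves(motion="0.4 0 0 1.5 0.06 -0.06 -0.03;0.4 -0.5 -1 3 0.15 -0.13 -0.05;0.4 -1 -2 4 0.24 -0.2 -0.08;0.4 -1.5 -3 5 0.33 -0.28 -0.11;0.4 -2 -4 6 0.42 -0.35 -0.14;0.4 -2 -4 6 0.51 -0.42 -0.17;0.4 -2 -4 6 0.59 -0.5 -0.2;0.4 -2 -4 6 0.68 -0.57 -0.23;0.4 -2 -4 6 0.77 -0.64 -0.26;0.4 -2 -4 6 0.86 -0.71 -0.3;0.4 -2 -4 6 0.95 -0.79 -0.33;0.4 -2 -4 6 0.95 -0.79 -0.33")

```text
t: 12.95
tcp_pos: [0.5288, -0.1516, 0.2124]
tcp_rot: [-1.888, 0.163, -2.318]
force: [-0.0, 0.4, -0.8]
finger_gap: 0.0697
```

Run:
```python
from h import *
st();R=rot(-40,15);to([.6,.1,.25],R)
c=ctrl.camera("top");save(c,"t5.png");W=cloud(c)
circ(W,(.5418,-.056),.008,.064,.078,.0475)
cv2.imwrite("pics/v5.png",cv2.resize(c["frame"][180:300,260:440,::-1],(720,480)))
for i in range(6):
    r=ctrl.tip_of(c,"knob%d"%i)
    if i==0:print([(np.round(k["at"]).tolist(),round(k["p"],2)) for k in r[:10]])
```

```text
12.95 q [ 1.08  0.96 -1.48  2.5   2.31  1.75  0.76] tcp [ 0.5288 -0.1516  0.2124] R [-1.888  0.163 -2.318] F [-0.   0.4 -0.8] gap 0.0697
shift [ 7.12 25.16  3.76] rv [ 1.003 -0.893 -0.4  ] ang 80.3
circ 610 [ 0.5418 -0.0561  0.0474] z 0.0699 rms 0.0022
[([360.0, 224.0], 0.63), ([360.0, 240.0], 0.63), ([350.0, 250.0], 0.6), ([354.0, 250.0], 0.57), ([335.0, 236.0], 0.36)]
```

View pics/v5.png

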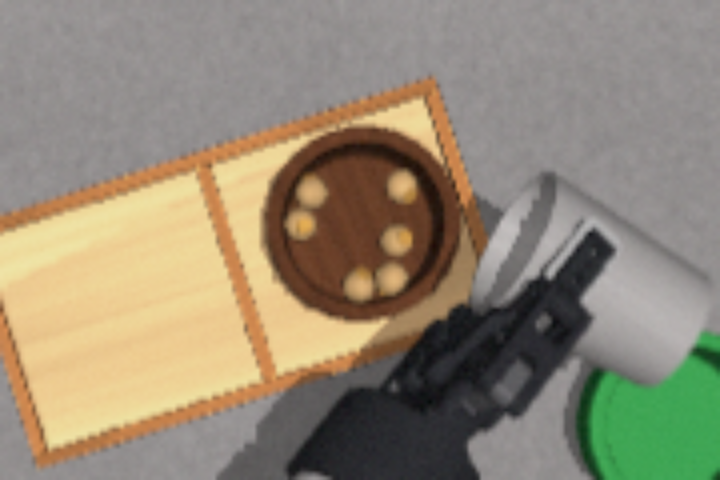

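All six knobs lie in the bowl, at (312,190), (302,225), (403,187), (397,240), (360,285) and (391,279), and the bowl has not moved. The arm is near its limits here (q3, q4), so I'll swing out over free space and set the cup upright.

Emit:
apply_moves(motion="0.4 2 1 0.5 0 0 0;0.4 4 3 1 0 0 0;0.4 6 6 2 0.09 -0.08 -0.04;0.4 7 9 3 0.18 -0.16 -0.07;0.4 7 12 4 0.27 -0.24 -0.11;0.4 7 15 4 0.36 -0.32 -0.15;0.4 7 18 4 0.46 -0.4 -0.18;0.4 7 21 4 0.56 -0.49 -0.22;0.4 7 23 4 0.66 -0.58 -0.26;0.4 7 25 4 0.76 -0.68 -0.3;0.4 7 25 4 0.86 -0.77 -0.34;0.4 7 25 4 0.95 -0.85 -0.38")

```text
t: 14.3
tcp_pos: [0.6003, 0.1052, 0.2595]
tcp_rot: [-2.577, 1.274, 3.029]
force: [0.5, -0.1, -1.0]
finger_gap: 0.0694
```

Run:
```python
from h import *
st();R=rot(-40,15);t=R[:,2];G=np.array([.64,.15,.18]);to(G+.02*t,R)
for b in(-20,0):to(G+.02*rot(b,15)[:,2],rot(b,15))
```

```text
14.3 q [ 0.24  0.83 -1.24  2.11  1.93  1.96 -0.64] tcp [0.6003 0.1052 0.2595] R [-2.577  1.274  3.029] F [ 0.5 -0.1 -1. ] gap 0.0694
shift [ 5.45  3.24 -8.47] rv [ 0.128 -0.092 -0.041] ang 9.3
shift [ 5.78  3.82 -8.47] rv [ 0.143 -0.068  0.307] ang 19.8
shift [ 5.9   4.48 -8.47] rv [ 0.154 -0.043  0.655] ang 38.6
```

Emit:
apply_moves(motion="0.4 1 0.6 0 0.02 -0.01 0.04;0.4 2 1.2 0 0.04 -0.02 0.08;0.4 3 2 -1 0.06 -0.03 0.13;0.4 4 2.6 -2 0.08 -0.04 0.18;0.4 5 3.2 -3 0.1 -0.05 0.22;0.4 5.8 3.8 -4 0.12 -0.06 0.26;0.4 5.8 3.8 -5 0.143 -0.068 0.307;0.4 5.8 3.8 -6 0.143 -0.068 0.307;0.4 5.8 3.8 -7 0.143 -0.068 0.307;0.4 5.8 3.8 -8 0.143 -0.068 0.307;0.4 5.8 3.8 -8.5 0.143 -0.068 0.307;0.4 5.8 3.8 -8.5 0.143 -0.068 0.307")

```text
t: 15.3
tcp_pos: [0.658, 0.1437, 0.1729]
tcp_rot: [-3.136, 1.307, 2.798]
force: [0.2, 0.1, -1.4]
finger_gap: 0.0699
```

Run:
```python
from h import *
st();R=rot(-20,15);t=R[:,2];G=np.array([.64,.15,.085]);p=G+.02*t;p[2]=.085;to(p,R)
```

```text
15.3 q [ 0.29  0.94 -1.12  2.18  2.32  1.7  -0.76] tcp [0.658  0.1437 0.1729] R [-3.136  1.307  2.798] F [ 0.2  0.1 -1.4] gap 0.0699
shift [ 0.02 -0.03 -8.79] rv [ 0.001 -0.002 -0.001] ang 0.1
```

Emit:
apply_moves(motion="0.4 0 0 -1 0 0 0;0.4 0 0 -2 0 0 0;0.4 0 0 -3 0 0 0;0.4 0 0 -4 0 0 0;0.4 0 0 -5 0 0 0;0.4 0 0 -6 0 0 0;0.4 0 0 -7 0 0 0;0.4 0 0 -8 0 0 0;0.4 0 0 -9 0 0 0;0.4 0 0 -9.8 0 0 0;0.4 0 0 -10.2 0 0 0;0.4 0 0 -10.2 0 0 0")

```text
t: 16.3
tcp_pos: [0.6577, 0.1435, 0.0695]
tcp_rot: [-3.132, 1.306, 2.802]
force: [0.2, 0.1, -1.3]
finger_gap: 0.0702
```

Run:
```python
from h import *
st();R=rot(-20,15);t=R[:,2];G=np.array([.64,.15,.085]);p=G+.02*t;p[2]=.064;to(p,R)
c=ctrl.camera("top");W=cloud(c);circ(W,(.64,.15),.012,.08,.12,.035)
```

```text
16.3 q [ 0.19  1.13 -0.94  2.14  2.46  1.76 -0.87] tcp [0.6577 0.1435 0.0695] R [-3.132  1.306  2.802] F [ 0.2  0.1 -1.3] gap 0.0702
shift [ 0.05 -0.01 -0.55] rv [ 0.001 -0.004 -0.   ] ang 0.2
circ 395 [0.6386 0.152  0.0366] z 0.0906 rms 0.0028
```

Emit:
apply_moves(motion="0.4 0 0 -0.15 0 0 0;0.4 0 0 -0.3 0 0 0;0.4 0 0 -0.45 0 0 0;0.4 0 0 -0.6 0 0 0;0.4 0 0 -0.6 0 0 0;0.4 0 0 -0.6 0 0 0")

```text
t: 16.85
tcp_pos: [0.6579, 0.1436, 0.0645]
tcp_rot: [-3.135, 1.307, 2.799]
force: [-0.5, -0.1, -1.1]
finger_gap: 0.0696
```

Emit:
apply_moves(motion="0.4 0 0 -0.1 0 0 0;0.4 0 0 -0.2 0 0 0;0.4 0 0 -0.3 0 0 0;0.4 0 0 -0.3 0 0 0")

```text
t: 17.18
tcp_pos: [0.6585, 0.1436, 0.064]
tcp_rot: [-3.14, 1.313, 2.793]
force: [-1.7, -1.1, 5.3]
finger_gap: 0.0698
```

Emit:
apply_moves(motion="0.8 0 0 0 0 0 0;0.85 0 0 0 0 0 0;0.9 0 0 0 0 0 0;1 0 0 0 0 0 0;1 0 0 0 0 0 0;1 0 0 0 0 0 0;1 -1.4 0.5 0.4 0 0 0;1 -2.8 1 0.8 0 0 0;1 -4.5 1.6 1.3 0 0 0;1 -6.5 2.3 1.9 0 0 0;1 -8.6 3.1 2.5 0 0 0;1 -10.5 3.8 3.1 0 0 0")

```text
t: 18.18
tcp_pos: [0.5522, 0.1813, 0.0943]
tcp_rot: [-3.141, 1.31, 2.792]
force: [0.8, 0.7, -0.5]
finger_gap: 0.0856
```

Run:
```python
from h import *
st()
c=ctrl.camera("top");W=cloud(c);circ(W,(.64,.15),.012,.08,.1,.035)
# pinch point options on bowl rim: angle a, tool down, jaw radial
for a in(80,135,180,110):
    d=np.array([np.cos(np.radians(a)),np.sin(np.radians(a))]);P=BOWL+.0475*d
    for k in(1,-1):
        y=k*np.array([*d,0]);z=np.array([0,0,-1.]);R=np.array([np.cross(y,z),y,z]).T;print(a,k);to([*P,.2],R)
```

```text
18.18 q [ 0.02  1.08 -0.99  2.27  2.25  1.95 -1.02] tcp [0.5522 0.1813 0.0943] R [-3.141  1.31   2.792] F [ 0.8  0.7 -0.5] gap 0.0856
circ 210 [0.6399 0.1521 0.0351] z 0.0887 rms 0.0011
80 1
shift [  0.06 -19.47  10.41] rv [0.333 1.268 0.144] ang 75.6
80 -1
shift [  0.06 -19.47  10.41] rv [ 1.776 -0.467 -2.382] ang 172.3
135 1
shift [ -4.12 -20.79  10.41] rv [-0.304  1.339  0.956] ang 95.8
135 -1
shift [ -4.12 -20.79  10.41] rv [ 1.486  0.337 -1.676] ang 129.8
180 1
shift [ -5.51 -24.15  10.41] rv [-0.867  1.226  1.598] ang 125.6
180 -1
shift [ -5.51 -24.15  10.41] rv [ 1.13   0.8   -1.038] ang 99.2
110 1
shift [ -2.39 -19.68  10.41] rv [-0.006  1.333  0.589] ang 83.5
110 -1
shift [ -2.39 -19.68  10.41] rv [ 1.642  0.008 -2.011] ang 148.8
```

Emit:
apply_moves(motion="1 -2 0 2 0 0 0;1 -3 0 5 0 0 0;1 -4 -1 8 0.1 0.08 -0.1;1 -5 -3 11 0.2 0.15 -0.2;1 -5 -5 14 0.31 0.22 -0.29;1 -5 -8 16 0.42 0.3 -0.39;1 -5 -11 17 0.54 0.38 -0.5;1 -5 -14 17 0.66 0.47 -0.61;1 -5 -17 17 0.78 0.55 -0.72;1 -5 -20 17 0.9 0.63 -0.82;1 -5 -22 17 1.01 0.71 -0.93;1 -5 -24 17 1.12 0.8 -1.04")

```text
t: 19.23
tcp_pos: [0.499, -0.0439, 0.2677]
tcp_rot: [2.964, 0.632, 2.067]
force: [0.9, -0.2, -0.4]
finger_gap: 0.0853
```

```bash
cat >> h.py <<'E'
def down(yang):
    y=np.array([np.cos(np.radians(yang)),np.sin(np.radians(yang)),0]);z=np.array([0,0,-1.]);return np.array([np.cross(y,z),y,z]).T
E
python3 - <<'E'
from h import *
st();c=ctrl.camera("top");W=cloud(c);b=circ(W,(.5418,-.056),.008,.064,.078,.0475)
P=[BOWL[0]-.0475,BOWL[1]]
to([*P,.12],down(0));to([*P,.04],down(0))
E
```

```text
19.23 q [ 0.79 -0.17 -1.05  2.21  0.61  0.77 -0.12] tcp [ 0.499  -0.0439  0.2677] R [2.964 0.632 2.067] F [ 0.9 -0.2 -0.4] gap 0.0853
circ 574 [ 0.5418 -0.0561  0.0474] z 0.0699 rms 0.0022
shift [ -0.6    0.76 -15.19] rv [ 0.577  0.317 -0.498] ang 47.3
shift [ -0.6    0.76 -23.19] rv [ 0.577  0.317 -0.498] ang 47.3
```

Emit:
apply_moves(motion="0.45 0 0 -1 0.08 0.05 -0.07;0.45 0 0 -2 0.16 0.09 -0.14;0.45 0 0.3 -3 0.25 0.14 -0.21;0.45 -0.3 0.6 -5 0.33 0.18 -0.28;0.45 -0.6 0.8 -7 0.41 0.23 -0.36;0.45 -0.6 0.8 -9 0.5 0.27 -0.43;0.45 -0.6 0.8 -11 0.577 0.317 -0.5;0.45 -0.6 0.8 -13 0.577 0.317 -0.5;0.45 -0.6 0.8 -14 0.577 0.317 -0.5;0.45 -0.6 0.8 -14 0.577 0.317 -0.5;0.45 -0.6 0.8 -14 0.577 0.317 -0.5")

```text
t: 20.2
tcp_pos: [0.4933, -0.0543, 0.1314]
tcp_rot: [-3.14, -0.0, 1.572]
force: [-0.1, 0.0, -0.6]
finger_gap: 0.0386
```

Run:
```python
from h import *
st()
P=[BOWL[0]-.0475,BOWL[1]];to([*P,.041],down(0))
c=ctrl.camera("side");cv2.imwrite("pics/v6.png",cv2.resize(c["frame"][150:330,240:480,::-1],(800,600)))
```

```text
20.2 q [ 0.82  0.35 -0.9   2.01  0.34  0.93 -0.25] tcp [ 0.4933 -0.0543  0.1314] R [-3.14  -0.     1.572] F [-0.1  0.  -0.6] gap 0.0386
shift [ 0.1  -0.18 -9.04] rv [-0.    -0.002 -0.001] ang 0.1
```

View pics/v6.png

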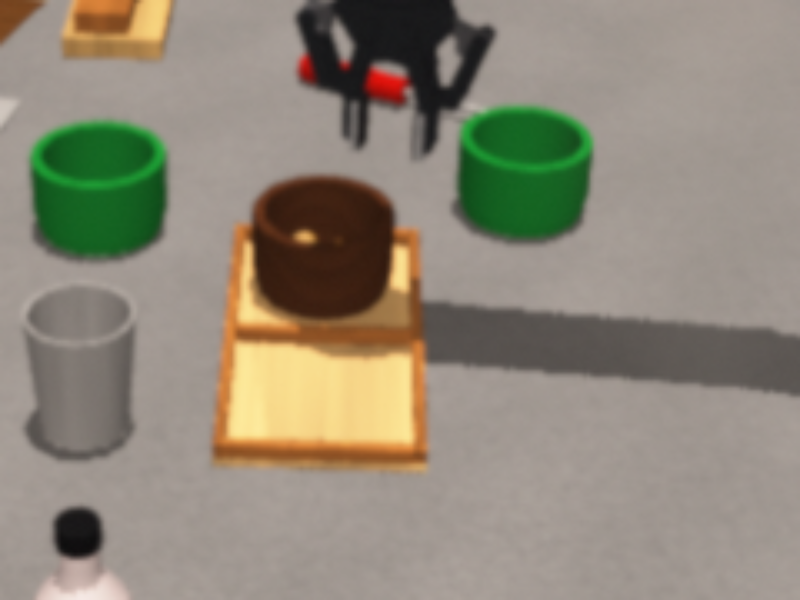

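The cup stands upright on the bench at (80,370), and the fingers straddle the near side of the bowl's rim, seen at (390,140). Descending.

Emit:
apply_moves(motion="0.45 0.1 -0.2 -2 0 0 0;0.45 0.1 -0.2 -4 0 0 0;0.45 0.1 -0.2 -6 0 0 0;0.45 0.1 -0.2 -7.5 0 0 0;0.45 0.1 -0.2 -8.5 0 0 0;0.45 0.1 -0.2 -8.9 0 0 0;0.45 0.1 -0.2 -8.9 0 0 0;0.45 0.1 -0.2 -8.9 0 0 0")

```text
t: 20.92
tcp_pos: [0.4962, -0.0561, 0.0445]
tcp_rot: [3.139, 0.001, 1.573]
force: [-0.2, -0.4, 0.6]
finger_gap: 0.0382
```

Emit:
apply_moves(motion="0.35 0 0 0 0 0 0;0.28 0 0 0 0 0 0;0.22 0 0 0 0 0 0;0.17 0 0 0 0 0 0;0.13 0 0 0 0 0 0;0.1 0 0 0 0 0 0;0.05 0 0 0 0 0 0;0 0 0 0 0 0 0;0 0 0 0 0 0 0;0 0 0 0 0 0 0", newtons=70)

```text
t: 21.75
tcp_pos: [0.4966, -0.0566, 0.045]
tcp_rot: [3.139, 0.002, 1.572]
force: [-1.9, -1.9, 4.9]
finger_gap: 0.0085
```

Emit:
apply_moves(motion="0 0 0 0.2 0 0 0;0 0 0 0.4 0 0 0;0 0 0 0.7 0 0 0;0 0 0 1 0 0 0;0 0 0 1.5 0 0 0;0 0 0 2 0 0 0;0 0 0 2.6 0 0 0;0 0 0 3.2 0 0 0;0 0 0 3.8 0 0 0;0 0 0 4 0 0 0;0 0 0 4 0 0 0")

```text
t: 22.67
tcp_pos: [0.4974, -0.0567, 0.086]
tcp_rot: [3.137, 0.003, 1.572]
force: [0.3, 0.5, -3.3]
finger_gap: 0.0085
```

```bash
cat >> h.py <<'E'
def plane(W,ctr,z0,z1,ri=.042,ro=.054):
    P=W.reshape(-1,3);P=P[np.isfinite(P[:,0])];r=np.hypot(P[:,0]-ctr[0],P[:,1]-ctr[1])
    Q=P[(P[:,2]>z0)&(P[:,2]<z1)&(r>ri)&(r<ro)]
    f=least_squares(lambda p:p[0]+p[1]*(Q[:,0]-ctr[0])+p[2]*(Q[:,1]-ctr[1])-Q[:,2],[(z0+z1)/2,0,0],loss="soft_l1",f_scale=.001)
    print("plane",len(Q),f.x.round(4))
E
python3 - <<'E'
from h import *
st();c=ctrl.camera("top");save(c,"t7.png");W=cloud(c)
b=circ(W,(.542,-.056),.008,.095,.12,.0475);plane(W,b,.095,.12)
to([BL[0]-.0475,BL[1],.1],down(0))
E
```

```text
22.67 q [ 0.77  0.43 -0.85  2.04  0.43  0.85 -0.32] tcp [ 0.4974 -0.0567  0.086 ] R [3.137e+00 3.000e-03 1.572e+00] F [ 0.3  0.5 -3.3] gap 0.0085
circ 292 [ 0.5434 -0.052   0.0474] z 0.1108 rms 0.0023
plane 303 [ 0.1109 -0.0059  0.0103]
shift [-4.68 13.29  1.45] rv [ 0.003  0.004 -0.001] ang 0.3
```

Emit:
apply_moves(motion="0 -0.2 0.5 0 0 0 0;0 -0.5 1.5 0 0 0 0;0 -1 3 0 0 0 0;0 -1.6 4.6 0 0 0 0;0 -2.2 6.2 0 0 0 0;0 -2.8 7.8 0 0 0 0;0 -3.3 9.4 0 0 0 0;0 -3.8 10.9 0 0 0 0;0 -4.2 12 0 0 0 0;0 -4.5 12.8 0 0 0 0;0 -4.6 13.1 0 0 0 0;0 -4.6 13.1 0 0 0 0")

```text
t: 23.72
tcp_pos: [0.4505, 0.0751, 0.0855]
tcp_rot: [3.138, 0.002, 1.574]
force: [0.4, -0.1, -2.3]
finger_gap: 0.0082
```

Run:
```python
from h import *
st();c=ctrl.camera("top");W=cloud(c)
b=circ(W,(.4976,.076),.008,.095,.125,.0475);plane(W,b,.095,.125)
cv2.imwrite("pics/v8.png",cv2.resize(c["frame"][170:320,230:430,::-1],(800,600)))
# tray outline now
m=(W[...,2]>.013)&(W[...,2]<.022);m[:195]=0;m[305:]=0;m[:,:245]=0;m[:,395:]=0
print(cv2.minAreaRect((W[m][:,:2]*1000).astype(np.float32)))
```

```text
23.72 q [ 0.57  0.36 -0.92  2.13  0.4   0.82 -0.59] tcp [0.4505 0.0751 0.0855] R [3.138e+00 2.000e-03 1.574e+00] F [ 0.4 -0.1 -2.3] gap 0.0082
circ 444 [0.497  0.0795 0.0474] z 0.1103 rms 0.0022
plane 445 [0.1101 0.0095 0.0004]
((550.2515869140625, 20.288711547851562), (211.3513946533203, 282.7796936035156), 14.263711929321289)
```

View pics/v8.png

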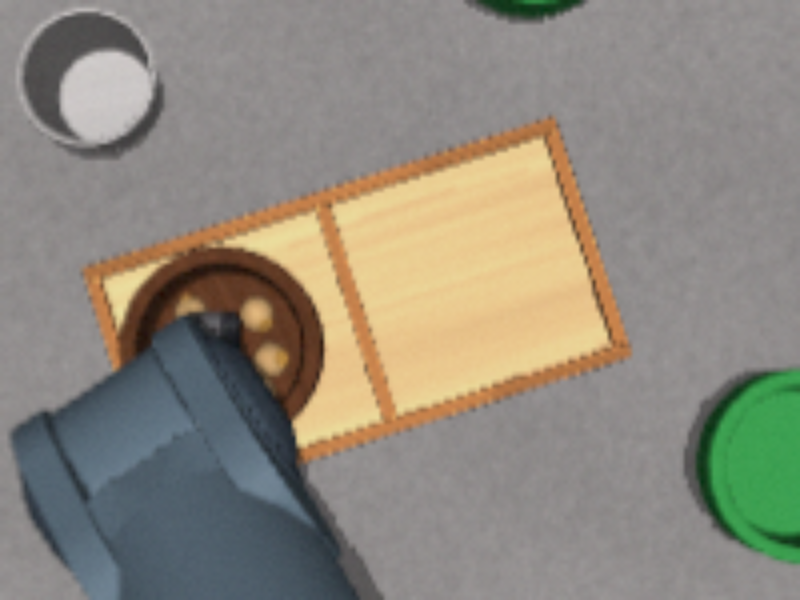

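The bowl hangs level over the left bay, with its centre about 3 mm too far along +y. Lowering with that correction.

Emit:
apply_moves(motion="0 0 -0.15 -0.5 0 0 0;0 0 -0.3 -1 0 0 0;0 0 -0.3 -1.6 0 0 0;0 0 -0.3 -2.2 0 0 0;0 0 -0.3 -2.7 0 0 0;0 0 -0.3 -3.1 0 0 0;0 0 -0.3 -3.4 0 0 0;0 0 -0.3 -3.6 0 0 0;0 0 -0.3 -3.8 0 0 0;0 0 -0.3 -3.9 0 0 0;0 0 -0.3 -4 0 0 0;0 0 -0.3 -4 0 0 0")

```text
t: 24.77
tcp_pos: [0.4509, 0.0712, 0.0455]
tcp_rot: [3.138, 0.003, 1.572]
force: [0.1, -0.9, -3.4]
finger_gap: 0.0085
```

Emit:
apply_moves(motion="0 0 0 -0.1 0 0 0;0 0 0 -0.2 0 0 0;0 0 0 -0.3 0 0 0;0 0 0 -0.3 0 0 0")

```text
t: 25.1
tcp_pos: [0.4513, 0.0712, 0.045]
tcp_rot: [3.139, 0.007, 1.572]
force: [-8.0, -2.4, 21.1]
finger_gap: 0.0086
```

Emit:
apply_moves(motion="0 0 0 0.1 0 0 0;0 0 0 0.1 0 0 0;0.15 0 0 0.1 0 0 0;0.25 0 0 0.1 0 0 0;0.4 0 0 0.1 0 0 0;0.45 0 0 0.1 0 0 0;0.45 0 0 0.1 0 0 0;0.45 0 0 1 0 0 0;0.45 0 0 3 0 0 0;0.45 0 0 6 0 0 0;0.45 0 0 10 0 0 0;0.45 0 0 14 0 0 0")

```text
t: 26.1
tcp_pos: [0.45, 0.0716, 0.186]
tcp_rot: [-3.141, 0.006, 1.573]
force: [1.5, -1.1, -0.3]
finger_gap: 0.0385
```

Emit:
apply_moves(motion="0.6 1 2 4 0 0 0;0.8 1 5 8 0 0 0;1 1 8 9 0 0 0;1 1 11 9 0 0 0;1 1 13 9 0 0 0;1 1 13 9 0 0 0")

```text
t: 26.6
tcp_pos: [0.4587, 0.2081, 0.2779]
tcp_rot: [3.139, 0.001, 1.583]
force: [-0.1, 0.9, -0.2]
finger_gap: 0.0852
```

Run:
```python
from h import *
st();c=ctrl.camera("top");W=cloud(c)
b=circ(W,(.4976,.076),.008,.064,.078,.0475);plane(W,b,.064,.078)
d=b[:2]-BL;a=np.radians(17.6);print("in bay",d@[np.cos(a),np.sin(a)],d@[-np.sin(a),np.cos(a)])
cv2.imwrite("pics/v9.png",cv2.resize(c["frame"][170:320,230:430,::-1],(800,600)))
k=circ(W,(.64,.152),.012,.08,.1,.035)
for be in(-20,-40):
  R=rot(be,15);t=R[:,2];G=np.array([*k[:2],.064]);to(G-.1*t+[0,0,.1],R);to(G-.1*t,R)
```

```text
26.6 q [ 0.53  0.2  -1.13  1.85  0.19  1.21 -0.65] tcp [0.4587 0.2081 0.2779] R [3.139e+00 1.000e-03 1.583e+00] F [-0.1  0.9 -0.2] gap 0.0852
circ 599 [0.4987 0.0751 0.0473] z 0.0704 rms 0.0022
plane 599 [0.0703 0.0041 0.0017]
in bay 0.0007090681176085473 -0.0012401467520899976
circ 209 [0.6399 0.152  0.0351] z 0.0885 rms 0.001
shift [ 9.02 -2.   -8.71] rv [-1.125 -0.795  1.027] ang 98.4
shift [  9.02  -2.   -18.71] rv [-1.125 -0.795  1.027] ang 98.4
shift [10.7   0.91 -8.71] rv [-1.213 -0.572  0.734] ang 87.6
shift [ 10.7    0.91 -18.71] rv [-1.213 -0.572  0.734] ang 87.6
```

View pics/v9.png

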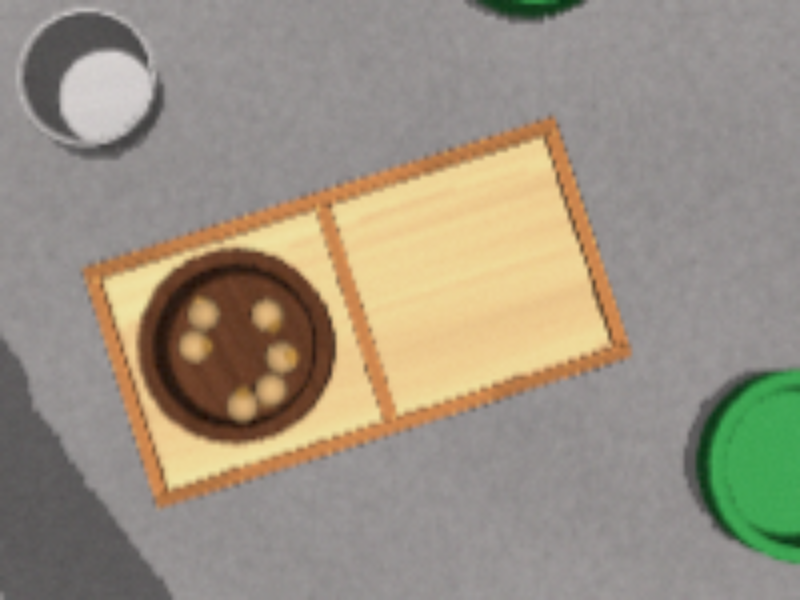

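The bowl is centred in the left bay to about 1 mm, level, with all six knobs at (203,313), (267,315), (195,347), (282,357), (270,390) and (243,403). The cup (88,80) can now be taken from above.

Emit:
apply_moves(motion="1 3 -1 0 0 0 0;1 7 -2 0 0 0 0;1 11 -3.4 0 0 0 0;1 15 -4.6 -2 0 0 0;1 18.1 -5.6 -4 0 0 0;1 18.1 -5.6 -7 0 0 0;1 18.1 -5.6 -10 0 0 0;1 18.1 -5.6 -13 0 0 0;1 18.1 -5.6 -14 0 0 0;1 18.1 -5.6 -14 0 0 0")

```text
t: 27.48
tcp_pos: [0.6373, 0.1458, 0.1329]
tcp_rot: [-3.134, 0.007, 1.579]
force: [0.0, -0.8, 0.5]
finger_gap: 0.0852
```

Run:
```python
from h import *
st();to([.6399,.152,.045],down(0))
```

```text
27.48 q [ 0.34  0.67 -0.88  1.63  0.56  1.13 -0.67] tcp [0.6373 0.1458 0.1329] R [-3.134  0.007  1.579] F [ 0.  -0.8  0.5] gap 0.0852
shift [ 0.26  0.62 -8.79] rv [ 0.007 -0.007 -0.008] ang 0.7
```

Emit:
apply_moves(motion="1 0.25 0.6 0 0 0 0;1 0.25 0.6 0 0.007 -0.007 -0.008;1 0.25 0.6 -1.5 0.007 -0.007 -0.008;1 0.25 0.6 -3 0.007 -0.007 -0.008;1 0.25 0.6 -4.5 0.007 -0.007 -0.008;1 0.25 0.6 -6 0.007 -0.007 -0.008;1 0.25 0.6 -7.2 0.007 -0.007 -0.008;1 0.25 0.6 -8.2 0.007 -0.007 -0.008;1 0.25 0.6 -8.7 0.007 -0.007 -0.008;1 0.25 0.6 -8.7 0.007 -0.007 -0.008")

```text
t: 28.32
tcp_pos: [0.6385, 0.1514, 0.0437]
tcp_rot: [-3.138, 0.001, 1.571]
force: [-0.6, -0.1, -0.6]
finger_gap: 0.0854
```

Emit:
apply_moves(motion="0.85 0 0 0 0 0 0;0.75 0 0 0 0 0 0;0.65 0 0 0 0 0 0;0.5 0 0 0 0 0 0;0.4 0 0 0 0 0 0;0.4 0 0 0 0 0 0;0.4 0 0 0.5 0 0 0;0.4 0 0 1.5 0 0 0;0.4 0 0 3 0 0 0;0.4 0 0 4.5 0 0 0;0.4 0 0 6 0 0 0;0.4 0 0 7.5 0 0 0", newtons=40)

```text
t: 29.32
tcp_pos: [0.639, 0.1518, 0.1212]
tcp_rot: [-3.14, 0.0, 1.571]
force: [0.0, 0.4, -1.0]
finger_gap: 0.0719
```

Run:
```python
from h import *
st();to([*BR,.2],down(0))
```

```text
29.32 q [ 0.33  0.68 -0.87  1.63  0.57  1.1  -0.69] tcp [0.639  0.1518 0.1212] R [-3.14   0.     1.571] F [ 0.   0.4 -1. ] gap 0.0719
shift [-10.08 -20.35   7.88] rv [ 0.    -0.002 -0.   ] ang 0.1
```

Emit:
apply_moves(motion="0.4 0 0 2 0 0 0;0.4 -0.3 -0.6 4 0 0 0;0.4 -1 -2 6 0 0 0;0.4 -2 -4 7 0 0 0;0.4 -3.2 -6.5 7 0 0 0;0.4 -4.5 -9 7 0 0 0;0.4 -5.7 -11.5 7 0 0 0;0.4 -7 -14 7 0 0 0;0.4 -8.2 -16.5 7 0 0 0;0.4 -9.3 -18.7 7 0 0 0;0.4 -10.1 -20.3 7 0 0 0;0.4 -10.1 -20.3 7 0 0 0")

```text
t: 30.32
tcp_pos: [0.5364, -0.0568, 0.1918]
tcp_rot: [-3.138, 0.005, 1.564]
force: [0.5, -1.0, -2.5]
finger_gap: 0.0718
```

Emit:
apply_moves(motion="0.4 0 0 -2 0 0 0;0.4 0 0 -4 0 0 0;0.4 0 0 -6 0 0 0;0.4 0 0 -8 0 0 0;0.4 0 0 -10 0 0 0;0.4 0 0 -11.5 0 0 0;0.4 0 0 -12.5 0 0 0;0.4 0 0 -13.2 0 0 0;0.4 0 0 -13.5 0 0 0;0.4 0 0 -13.5 0 0 0")

```text
t: 31.15
tcp_pos: [0.5365, -0.0566, 0.0568]
tcp_rot: [-3.138, 0.005, 1.564]
force: [-0.6, -0.2, -1.1]
finger_gap: 0.0718
```

Run:
```python
from h import *
st();to([*BR,.050],down(0))
```

```text
31.15 q [ 0.74  0.57 -0.85  1.95  0.56  0.88 -0.43] tcp [ 0.5365 -0.0566  0.0568] R [-3.138  0.005  1.564] F [-0.6 -0.2 -1.1] gap 0.0718
shift [ 0.17  0.49 -0.68] rv [ 0.005 -0.003  0.006] ang 0.5
```

Emit:
apply_moves(motion="0.4 0.1 0.2 -0.2 0.005 -0.003 0.006;0.4 0.1 0.2 -0.4 0.005 -0.003 0.006;0.4 0.1 0.2 -0.6 0.005 -0.003 0.006;0.4 0.1 0.2 -0.7 0.005 -0.003 0.006;0.4 0.1 0.2 -0.8 0.005 -0.003 0.006;0.4 0.1 0.2 -0.8 0.005 -0.003 0.006")

```text
t: 31.65
tcp_pos: [0.5382, -0.0545, 0.0503]
tcp_rot: [-3.141, 0.001, 1.57]
force: [-2.1, -0.8, 7.7]
finger_gap: 0.0718
```

Contact with the bay floor (7.7 N). I'll release and rise straight up.

Emit:
apply_moves(motion="0.85 0 0 0 0 0 0;0.9 0 0 0 0 0 0;0.95 0 0 0 0 0 0;1 0 0 0 0 0 0;1 0 0 0 0 0 0;1 0 0 0.8 0 0 0;1 0 0 2 0 0 0;1 0 0 4 0 0 0;1 0 0 7 0 0 0;1 0 0 10 0 0 0;1 0 0 14 0 0 0;1 0 0 17 0 0 0")

```text
t: 32.65
tcp_pos: [0.5389, -0.0538, 0.2241]
tcp_rot: [3.139, 0.002, 1.571]
force: [1.1, -0.4, 0.4]
finger_gap: 0.0857
```

Emit:
apply_moves(motion="1 0 -4 1 0 0 0;1 0 -8 1 0 0 0;1 0 -12 1 0 0 0;1 0 -16 1 0 0 0;1 0 -20 1 0 0 0;1 0 -20 1 0 0 0")

```text
t: 33.15
tcp_pos: [0.5369, -0.2668, 0.2346]
tcp_rot: [3.139, 0.008, 1.556]
force: [-0.3, -2.4, 0.3]
finger_gap: 0.0856
```

Run:
```python
from h import *
st();c=ctrl.camera("top");W=cloud(c)
b=circ(W,(.4987,.0751),.008,.064,.078,.0475);plane(W,b,.064,.078)
k=circ(W,(.538,-.055),.012,.085,.105,.035);plane(W,k,.085,.105,.028,.04)
a=np.radians(17.6)
for d in(b[:2]-BL,k[:2]-BR):print("in bay",d@[np.cos(a),np.sin(a)],d@[-np.sin(a),np.cos(a)])
cv2.imwrite("pics/v10.png",cv2.resize(c["frame"][170:320,230:430,::-1],(800,600)))
```

```text
33.15 q [ 1.12  0.43 -0.93  1.69  0.38  1.2   0.09] tcp [ 0.5369 -0.2668  0.2346] R [3.139 0.008 1.556] F [-0.3 -2.4  0.3] gap 0.0856
circ 598 [0.4987 0.0751 0.0474] z 0.0702 rms 0.0021
plane 598 [ 0.0702 -0.0021 -0.0004]
circ 199 [ 0.5398 -0.0544  0.0347] z 0.0943 rms 0.001
plane 199 [0.0941 0.0095 0.0004]
in bay 0.0007199898547258657 -0.0012275363258548663
in bay 0.0006842350486482717 -0.003091502901955735
```

View pics/v10.png

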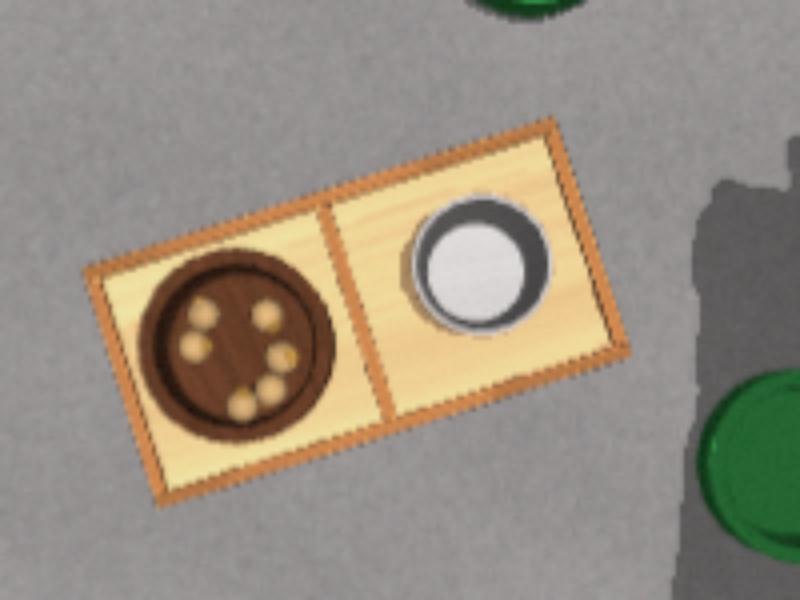

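The bowl with six knobs is at (237,345) in the left bay. The empty cup stands upright at (481,265) in the right bay. Handing in.

```bash
python3 -c "
from plant import ctrl
print(ctrl.hand_in())"
```

```text
the job is handed in; nothing more can be done
None
```

The swap is done and the job is handed in at about 33 s; the hand-in reports no verdict.

**What I did**
1. I gripped the cup from the side and poured all six knobs into the bowl in its own bay. The bowl did not shift.
2. I stood the empty cup on the bench.
3. I pinched the bowl at its rim, carried it level to the left bay and set it down.
4. I picked the cup up from above and set it in the right bay.

**Last checks from the top camera**

| Check | Bowl (left bay) | Cup (right bay) |
|---|---|---|
| Offset from bay centre, tray x / y | +0.7 / −1.2 mm | +0.7 / −3.1 mm |
| Tilt measured at the rim | about 0.002 rad | about 0.01 rad |
| Contents | all six knobs visible | empty |

- **Gripper:** it was open and clear of everything at hand-in.
- **Bystanders:** I kept the moves clear of the glue bottle, screwdriver, tape measure and green bowls, but I did not measure their positions again at the end.
- **Bowl set-down:** it touched the bay floor with about 21 N, more than intended but within the limits. I eased off before letting go.
- **Arm range:** some joints came close to the ends of their range during the pour and the cup carries. No limit was reported as passed.

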